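# Feed a repaired terminal's carton down the tag-writing lane

## Robot

A 6-joint arm with a two-finger parallel gripper is mounted at the origin on the work surface. World frame = base frame: x ahead of the robot, y to its left, z up, the work surface at z = 0. Lengths are in m, angles in rad, forces in N, time in s.
With the tool pointing down it reaches from about 0.375 to 0.975 m from the base axis. Payload 3.8 kg.
Tool frame: the origin (TCP) lies midway between the tips of the shut fingers; the grasp point (between the pads) lies 19 mm behind it; z points along the fingers, y is the direction in which the jaws open and shut (so a half turn about z gives the same grasp; the last joint's range is limited). The gripper opens to 85 mm and grips with 20 to 120 N. Pads are 22 mm wide; open, the fingers measure 114 mm over their backs; the gripper's body (76 mm by 85 mm) begins 54 mm behind the grasp point. The pads swing forward as they close: fully open they stand 13 mm farther back than shut.
Start: joints at [-1.266, 0.264, 1.604, -0, 1.274, -0.037], TCP at [0.226, -0.636, 0.193] pointing down, gripper open.
Joint ranges: [-2.63, 2.63], [-0.94, 2.18], [0.31, 2.57], [-1.31, 4.45], [0, 2.66], [-2.55, 2.55]. Speed limits (rad/s): [2.57, 2.57, 3.14, 3.14, 3.14, 3.14].

## Interface

Orientations are given as a rotation vector (axis times angle).
In Python, from workcell import bot gives the robot as it stands.
- The arm moves only by the tool arm_command, never from a script. Its argument "targets" is text: rows parted by semicolons, each of 7 numbers parted by spaces: the shift along the tool's x, y, z in mm, then the turn, a rotation vector about the tool's x, y, z in degrees, then the opening, from 0 (shut) to 1 (fully open). A call has 1 to 10 rows; each row is the pose to reach, as a shift and turn from the pose commanded when the call began, along the tool's axes at that moment; what a row does not reach only later rows make up. A row lasts 1/12 s, in which the tool goes at most 41.7 mm and 7.16 degrees, less where a joint would pass 70% of its speed; a pose out of reach is approached as far as the arm can. A call with a gripper value outside its range is refused whole. The fingers move at their own pace and stop on an object; "newtons" is the grip in N (left out, the last holds). Time passes only in rows, so rows that repeat a pose let the fingers close. It gives the time, the measured TCP pose, the force and the opening at its end, in the units of the state.
- bot.read_state(): the state, without advancing time (a new reading comes with each control period).
- bot.read_camera(name): name is "scene" or "top" or "wrist"; returns (picture, depth): 420x560x3 uint8, blue, green, red; 420x560 float32, m along the optical axis (not along the pixel's ray), 0 where there is no reading.
- bot.camera_params(name): a dict with "fov_y" (degrees; the focal length in pixels is half the picture's height over the tangent of half this angle, whatever the lens; pixels are square), "cx", "cy" (the principal point, pixels), "xyz" and "rotation" of the camera in the world; the wrist camera has in their place "T_tool_cam" (4x4, takes a point from camera to tool coordinates, whose origin is the TCP and whose axes are the flange's). Camera axes: x right, y up, looking along -z (the intrinsics and any distortion apply to the point x, -y, -z); pixel columns grow to the right and rows downward; lengths in m; the calibration is good to about 2 mm. A picture is of the moment at which its call begins: read the wrist's pose just before it. camera_params takes no time and is no camera call.
- bot.finish_job(): hands the job in, once; it reports no verdict.
The state is a dict: "time": time; "q": joint angles; "joint_vel": joint speeds; "joint_torque": joint torques, N m; "tool_pos": TCP position; "tcp_rot": TCP orientation; "wrist_force": force on the tool from outside, world axes, zero at the start; "torque": the same for the moment, N m; "width": opening from 0.0 (shut) to 1.0 (fully open).
Only numpy, scipy, OpenCV 4.12 (cv2) and the standard library are available. Lean on these libraries where they do the work, as an engineer would, in place of code of your own. Each camera call takes 0.05 s, during which the arm holds its last target.

## Task

With the fingertips only, push the carton down the lane between the two yellow guide rails until it stands wholly on the blue antenna pad, letting neither the carton nor the robot touch either rail (they are trip sensors) and never lifting or tipping the carton. Then start the tag writer by pressing the green button fully down and letting it go, but do not press it before the carton is on the pad. Leave the red button and the other things on the bench alone.

Things in the scene. Friction and masses are not known exactly. Their poses are not given: they have to be found in the camera images.
- rig: tag-writing station, fixed aluminium deck 210 (x) x 450 (y) x 6 mm on the bench, origin on the bench, z up. The lane runs along its +y, centre line x = 0. Along y, mm: bare apron -235 to -45, yellow rails -45 to 200, blue pad (as wide as the lane) 31 to 189, middle 110; black end block from 202, top 26 mm above the bench. It may stand turned a little
- rail_near: yellow guide rail on the robot's side, 8 mm wide, 245 mm long (along y), 12 mm high, standing on the deck, its top 18 mm above the bench; origin at the centre of its underside. Clear width between the two rails 112 mm, so the carton has 11 mm on each side when centred
- rail_far: the other yellow guide rail, same size, on the side away from the robot; origin at the centre of its underside
- carton: closed brown cardboard carton with yellow tape along its top, 90 mm wide (x) by 130 mm long (y) by 55 mm high, 0.25 to 0.49 kg; origin at the centre of its underside, z up, its long y axis roughly along the lane. It slides on the deck and starts on the apron before the lane's mouth, usually askew (up to 13 deg) and off the centre line (up to 35 mm)
- go_top (a point): centre of the top face of the green button, 32 mm across, in a grey housing standing on the bench just past the lane's far end; it is pressed straight down
- go (a joint): travel of the green button, 0 up to 0.006 m fully down; sprung, about 5 N fully down, comes back by itself
- stop_top (a point): centre of the top face of the red button, the same size, beside the green one (80 mm apart, either may be the nearer); not to be pressed
- stop (a joint): travel of the red button, 0 up, 0.006 m down
- pot: small amber pot with white cap, 28 mm across, 34 mm high, loose, on the deck's edge strip beyond the far rail, beside the pad; origin at the centre of its underside
- roll: white paper roll standing on end, 56 mm across, 45 mm high, loose; origin at the centre of its underside
- flux: white bottle with blue label and red cap, 48 mm across, 85 mm high, loose; origin at the centre of its underside
- brush: red-handled brush lying on the bench, loose; its x axis along it
- driver: blue-handled screwdriver lying on the bench, loose; its x axis along it
- board: green circuit board 110 by 70 mm with black parts, 16 mm high, loose; origin at the centre of its underside
Not all that is in view belongs to the job. What is shaped like the carton but turquoise is not meant.

How it is judged:
On the way, in this order (a step that is already met when the one before it is completed fails the run):
1. the carton is pushed into the lane, between the rails (y of carton in the frame of rig between -0.02 and 0.07 m and x of carton in the frame of rig between -0.0125 and 0.0125 m), for 0.1 s.
2. the carton stands at rest on the blue pad (y of carton in the frame of rig between 0.096 and 0.124 m and x of carton in the frame of rig between -0.0125 and 0.0125 m and z of carton in the frame of rig between 0.002 and 0.01 m and linear speed of carton below 0.01 m/s), for 0.2 s.
3. the green button is pressed down (value of joint go above 0.0045 m), for 0.05 s.
At the end, for the whole second after the job is handed in: the carton rests flat on the deck between the rails with its middle within 14 mm of the pad's middle along the lane (wholly on the pad), and the green button has been pressed (more than 4.5 mm of its 6) and is up again (all of step 2 and value of joint go below 0.002 m); the robot touches nothing.
It fails at once if something touches a yellow rail (more than 0.5 N) (contact force between any of rail_near, rail_far and anything else above 0.5 N).
It fails at once if the carton is lifted more than 10 mm or tipped (z of carton in the frame of rig above 0.016 m or angle between carton's own z axis and vertical above 0.2 rad).
It fails at once if the green button is pressed before the carton is on the pad (value of joint go above 0.003 m and not (y of carton in the frame of rig between 0.096 and 0.124 m and x of carton in the frame of rig between -0.0125 and 0.0125 m and z of carton in the frame of rig between 0.002 and 0.01 m)).
It fails at once if the red button is pressed (value of joint stop above 0.003 m).
It fails at once if another thing on the bench is moved more than 25 mm (distance of any of pot, roll, flux, brush, driver, board from where it was at the start of the episode above 0.025 m).
It also fails if it takes over 64 s, if anything falls off the work surface, if the arm or the gripper's body presses on something with over 40 N, if the wrist force passes 120 N, or if a joint passes its speed limit or range.

## Working session

There is one attempt and no reset: what is moved stays moved. The work goes in short steps, Python scripts to look and compute and a tool call to move; the robot and the scene stay as the last step left them, time stands still between calls to the robot, and variables do not carry over. Pictures are saved under pics/ and viewed, and the job is handed in when it is done.

Besides the shell and the picture viewer there is one more tool, called after "Emit:" by a JSON object that holds its "api" and its "payload". arm_command: Moves the arm, as the interface text tells. Its arguments: {"type":"object","properties":{"targets":{"type":"string"},"newtons":{"type":"number"}},"required":["targets"]}

```bash
mkdir -p pics; ls; python3 - <<'E'
from workcell import bot
import cv2,numpy as np
s=bot.read_state();print(s)
for n in("scene","top","wrist"):
    p=bot.camera_params(n);print(n,p)
    im,d=bot.read_camera(n);cv2.imwrite(f"pics/{n}0.png",im);np.save(f"pics/{n}0.npy",d)
E
```

```text
pics
{'time': 0.0, 'q': array([-1.26592066e+00,  2.64776982e-01,  1.60539805e+00,  6.47001795e-06,
        1.27371053e+00, -3.68831976e-02]), 'joint_vel': array([-3.60198040e-04,  4.62801835e-05,  1.51702150e-04,  9.40580370e-04,
        1.00854135e-03, -3.64262208e-05]), 'joint_torque': array([ 1.61177035e-03, -5.15105081e+01, -3.67315793e+01,  2.66331808e-04,
        1.26299678e-02,  1.68895202e-06]), 'tool_pos': array([ 0.22598317, -0.63516175,  0.1918331 ]), 'tcp_rot': array([-3.09359764e+00, -5.33835306e-01,  4.71202607e-04]), 'wrist_force': array([-0.89396446,  1.00741952, -0.51432558]), 'torque': array([-0.00483787, -0.02415028,  0.05758611]), 'width': 1.0030373201917373}
scene {'fov_y': 56.809391107476884, 'cx': 278.3482095996127, 'cy': 209.09015548671496, 'xyz': array([1.0064498 , 0.47865144, 0.61482874]), 'rotation': array([0.399129  , 1.03711397, 2.19150698])}
top {'fov_y': 51.953617021412406, 'cx': 279.78554583259506, 'cy': 207.06147766795203, 'xyz': array([ 0.37869175, -0.04111498,  1.10734141]), 'rotation': array([ 0.09264915, -0.08980625, -1.55235951])}
wrist {'fov_y': 63.4834681096344, 'cx': 280.1982814895573, 'cy': 216.63246404198114, 'T_tool_cam': array([[ 7.05041208e-05,  9.54255921e-01,  2.98991023e-01,
         7.64404697e-02],
       [ 9.99999899e-01, -2.00110724e-04,  4.02864034e-04,
        -2.93014225e-04],
       [ 4.44266700e-04,  2.98990964e-01, -9.54255839e-01,
        -1.80588465e-01],
       [ 0.00000000e+00,  0.00000000e+00,  0.00000000e+00,
         1.00000000e+00]])}
```

View pics/scene0.png

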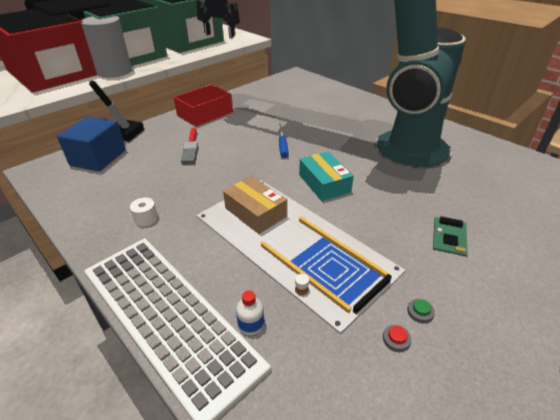

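View pics/top0.png

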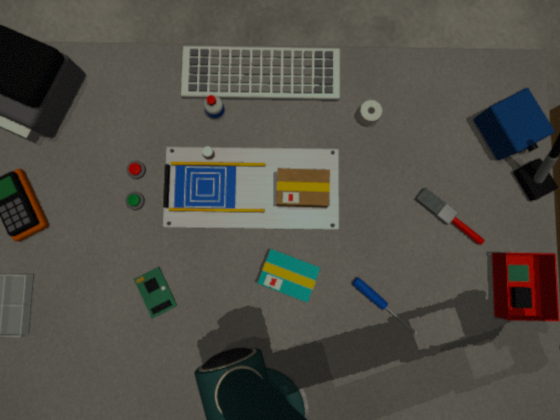

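View pics/wrist0.png

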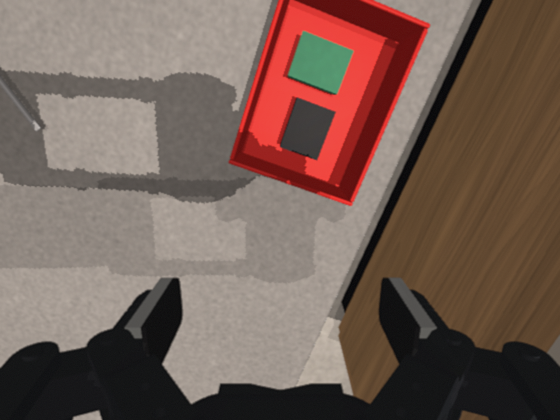

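The top view shows the brown carton at (302,187), which is the one meant. The turquoise lookalike is at (289,275). The rails run along rows 164 and 210, columns 170–265. The green button is at (135,201), the red at (135,170) and the pot at (208,153). Next I'll enlarge crops and measure.

```bash
cat > h.py <<'E'
import numpy as np,cv2
from scipy.spatial.transform import Rotation as R
from workcell import bot
def cam(n,s=None):
    p=bot.camera_params(n); f=210/np.tan(np.radians(p['fov_y']/2))
    if 'xyz' in p: T=np.eye(4);T[:3,:3]=R.from_rotvec(p['rotation']).as_matrix();T[:3,3]=p['xyz']
    else:
        s=s or bot.read_state();T=np.eye(4);T[:3,:3]=R.from_rotvec(s['tcp_rot']).as_matrix();T[:3,3]=s['tool_pos'];T=T@p['T_tool_cam']
    return f,p['cx'],p['cy'],T
def ray(c,u,v):
    f,cx,cy,T=c; u=np.asarray(u,float);v=np.asarray(v,float)
    d=np.stack([(u-cx)/f,-(v-cy)/f,-np.ones_like(u)],-1); return T[:3,3],d@T[:3,:3].T
def onz(c,u,v,z):
    o,d=ray(c,u,v); t=(z-o[2])/d[...,2]; return o+t[...,None]*d
def dep(c,u,v,D):
    o,d=ray(c,u,v); return o+D[...,None]*d
def proj(c,P):
    f,cx,cy,T=c; q=(np.asarray(P)-T[:3,3])@T[:3,:3]; return np.stack([cx+f*q[...,0]/-q[...,2],cy-f*q[...,1]/-q[...,2]],-1)
E
python3 - <<'E'
from h import *
im=cv2.imread('pics/top0.png');cv2.imwrite('pics/topc.png',cv2.resize(im[135:240,110:350],None,fx=3.3,fy=3.3,interpolation=cv2.INTER_CUBIC))
im=cv2.imread('pics/scene0.png');cv2.imwrite('pics/scenec.png',cv2.resize(im[165:355,190:450],None,fx=3,fy=3,interpolation=cv2.INTER_CUBIC))
D=np.load('pics/top0.npy');c=cam('top')
for n,u,v in [('cart',302,182),('rail_n',220,210),('rail_f',220,164),('deck',255,187),('green',135,201),('red',135,170),('pot',208,153),('end',166,186),('turq',280,285),('bench',230,250),('flux',212,101)]:
    print(n,dep(c,np.array(u),np.array(v),D[v,u]).round(4))
E
```

```text
cart [ 0.5641 -0.0919  0.0604]
rail_n [0.496  0.1137 0.0187]
rail_f [0.6145 0.1173 0.021 ]
deck [0.5589 0.027  0.0047]
green [0.5152 0.3303 0.0208]
red [0.5951 0.3345 0.0217]
pot [0.6385 0.146  0.039 ]
end [0.5541 0.2516 0.027 ]
turq [ 0.3127 -0.0418  0.0521]
bench [ 0.3956  0.088  -0.0048]
flux [0.7585 0.133  0.0839]
```

View pics/topc.png

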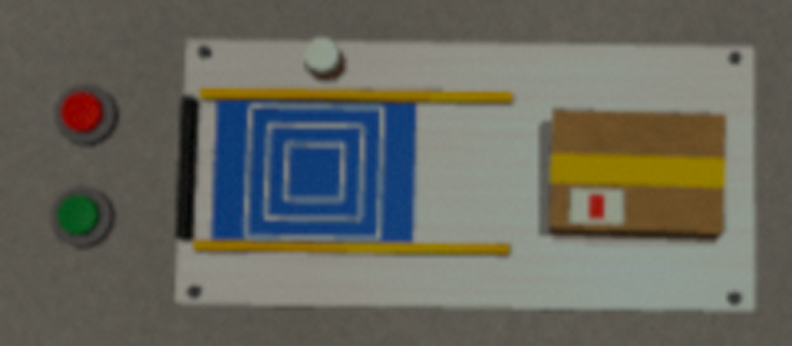

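View pics/scenec.png

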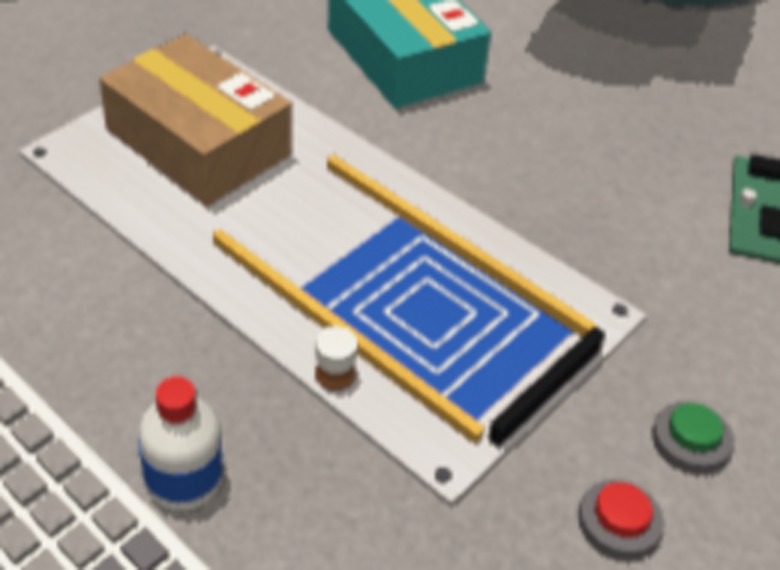

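Both crops agree on the brown carton, the rails and the button order: green on the robot's side, red on the far side. Next I'll fit the poses.

```bash
cat > meas.py <<'E'
from h import *
def rects(name,im,s=None,show=True):
    c=cam(name,s); hsv=cv2.cvtColor(im,cv2.COLOR_BGR2HSV);out={}
    H,S,V=[hsv[...,i].astype(int) for i in range(3)]
    yel=(abs(H-22)<7)&(S>165)&(V>70); blue=(abs(H-111)<9)&(S>130)&(V>70)
    brown=(abs(H-14)<9)&(S>60)&(V>50)
    return c,dict(yel=yel,blue=blue,brown=brown,green=(abs(H-65)<15)&(S>120),red=((H<8)|(H>172))&(S>150))
def blobs(m,amin=30):
    n,l,st,ce=cv2.connectedComponentsWithStats(m.astype(np.uint8),connectivity=8)
    return [(st[i],ce[i],l==i) for i in range(1,n) if st[i][4]>=amin]
E
python3 - <<'E'
from meas import *
for n,(x0,x1,y0,y1) in dict(top=(110,350,135,240),scene=(190,450,165,355)).items():
    im=cv2.imread(f'pics/{n}0.png');c,m=rects(n,im);print(n)
    for k,z in [('yel',.018),('blue',.006),('brown',.061),('green',.02),('red',.02)]:
        mm=m[k].copy();mm[:y0]=0;mm[y1:]=0;mm[:,:x0]=0;mm[:,x1:]=0
        for st,ce,b in blobs(mm):
            v,u=np.nonzero(b);P=onz(c,u,v,z)[:,:2]*1000
            r=cv2.minAreaRect(P.astype(np.float32))
            print(k,st,'mean',P.mean(0).round(1),'rect',np.round(r[0],1),np.round(r[1],1),round(r[2],2))
E
```

```text
top
yel [171 162  94   4 280] mean [616.3 124. ] rect [616.4 124.2] [239.8   7.8] 89.7
yel [277 179  53  14 571] mean [561.4 -96.2] rect [562.1 -96.3] [133.2  32.5] 88.53
yel [169 208  95   4 248] mean [496.9 119.3] rect [496.8 124.1] [  6.4 239.3] 0.2
blue [175 166  11  41 368] mean [558.3 222.6] rect [558.4 222.5] [ 23.6 105.3] 89.6
blue [226 166  10  42 369] mean [558.   90.5] rect [559.   90.6] [ 23.  107.5] 89.29
blue [186 168  39  38 527] mean [557.2 157. ] rect [558.1 156.5] [96.9 98.7] 0.94
blue [192 174  27  27 342] mean [558.9 156.7] rect [556.7 156.5] [68.1 68.2] 0.94
blue [198 180  15  15 224] mean [556.6 156.4] rect [556.6 156.3] [37.3 36.3] 2.0
brown [182 161  58   4 109] mean [610.3 147.2] rect [609.2 135.1] [  7.6 141.2] 0.94
brown [276 168  54  15 701] mean [581.5 -94.2] rect [581.3 -93.2] [130.4  33.4] 89.36
brown [276 190  53  18 631] mean [522.6 -99.9] rect [523.  -92.1] [128.2  38.9] 89.2
brown [168 207  17   5  30] mean [491.4 217.9] rect [492.1 215.3] [ 9.8 39.4] 0.94
brown [184 208  33   4  83] mean [492.1 159.6] rect [491.8 156.7] [ 7.4 78.2] 0.94
green [127 
[... 791 characters left out ...]
223.9] [101.3  23.4] 0.93
blue [238 317  26  15 203] mean [767.7 143.5] rect [766.7 142.3] [27.6 45.7] 51.94
brown [ 223  176   64   58 2077] mean [578.7 -64.3] rect [572.1 -71. ] [176.9 122.9] 89.09
brown [299 216  90  62 612] mean [538.1 161.4] rect [538.3 152. ] [ 15.6 227.9] 0.35
brown [261 241  91  72 631] mean [648.5 163.4] rect [648.9 153. ] [ 13.6 229.5] 0.4
brown [295 287  14   8  76] mean [678.3 181.8] rect [678.3 182. ] [15.  23.7] 39.69
green [414 300  17  15 193] mean [521.2 338.3] rect [521.3 338.1] [29.4 30.5] 74.37
red [242 291  13  15 153] mean [737.8 101.8] rect [738.5 102.1] [32.7 22.8] 49.49
red [389 326  18  18 252] mean [601.7 340. ] rect [601.7 339.9] [34.3 28.6] 32.52
```

```bash
python3 - <<'E'
from h import *
s=bot.read_state();M=R.from_rotvec(s['tcp_rot']).as_matrix();print(M.round(3))
for name,xd in(('tx=+y',[0,1,0]),('tx=-y',[0,-1,0])):
    G=np.stack([xd,np.cross([0,0,-1],xd),[0,0,-1]],1)
    print(name,np.degrees(R.from_matrix(M.T@G).as_rotvec()).round(2))
for t in([.53,-.2,.3],[.555,-.06,.3]): print((M.T@(np.array(t)-s['tool_pos'])*1000).round(1))
E
```

```text
[[ 0.942  0.335 -0.001]
 [ 0.335 -0.942  0.002]
 [ 0.    -0.002 -1.   ]]
tx=+y [-9.000e-02 -6.000e-02 -7.041e+01]
tx=-y [-7.0000e-02  1.0000e-01  1.0959e+02]
[ 432.3 -308.4 -107.3]
[ 502.8 -432.  -107.1]
```

Emit:
{"api": "arm_command", "payload": {"targets": "20 -20 -60 0 0 -7 0.4;60 -50 -107 0 0 -14 0.4;100 -85 -107 0 0 -21 0.4;135 -115 -107 0 0 -28 0.4;170 -145 -107 0 0 -35 0.4;205 -175 -107 0 0 -42 0.4;235 -205 -107 0 0 -49 0.4;265 -230 -107 0 0 -56 0.4;295 -255 -107 0 0 -63 0.4;325 -280 -107 0 0 -70.4 0.4"}}

```text
time: 0.98
tool_pos: [0.4111, -0.3094, 0.2997]
tcp_rot: [2.22, 2.223, 0.0]
wrist_force: [1.1, -0.0, -0.7]
width: 0.4
```

```bash
cat > plan.py <<'E'
from h import *
import sys
def plan(t,yaw=90.):
    s=bot.read_state();M=R.from_rotvec(s['tcp_rot']).as_matrix()
    a=np.radians(yaw);xd=np.array([np.cos(a),np.sin(a),0])
    G=np.stack([xd,np.cross([0,0,-1],xd),[0,0,-1]],1)
    print('t',round(s['time'],2),'pos',s['tool_pos'].round(4),'w',round(s['width'],3),'F',s['wrist_force'].round(2),'q',s['q'].round(2))
    print('shift',(M.T@(np.array(t)-s['tool_pos'])*1000).round(1),'turn',np.degrees(R.from_matrix(M.T@G).as_rotvec()).round(2))
if __name__=='__main__':
    a=[float(v) for v in sys.argv[1:]];plan(a[:3],*(a[3:4]))
E
python3 plan.py .555 -.06 .3
```

```text
t 0.98 pos [ 0.4111 -0.3094  0.2997] w 0.4 F [ 1.08 -0.01 -0.66] q [-0.69 -0.09  1.8   0.    1.44 -0.69]
shift [249.2 144.2  -0.3] turn [0.01 0.01 0.07]
```

Emit:
{"api": "arm_command", "payload": {"targets": "36 21 0 0 0 0 0.4;72 41 0 0 0 0 0.4;107 62 0 0 0 0 0.4;143 82 0 0 0 0 0.4;178 103 0 0 0 0 0.4;214 124 0 0 0 0 0.4;249 144 0 0 0 0 0.4;249 144 0 0 0 0 0.4;249 144 0 0 0 0 0.4"}}

```text
time: 1.73
tool_pos: [0.5562, -0.0609, 0.2989]
tcp_rot: [-2.221, -2.221, 0.001]
wrist_force: [-0.5, -0.5, -0.6]
width: 0.398
```

```bash
python3 - <<'E'
from h import *
import json
s=bot.read_state();im,d=bot.read_camera('wrist');cv2.imwrite('pics/w1.png',im);np.save('pics/w1.npy',d)
np.savez('pics/w1s.npz',tool_pos=s['tool_pos'],tcp_rot=s['tcp_rot']);print(s['tool_pos'],s['tcp_rot'],s['time'])
E
```

```text
[ 0.55621457 -0.06093312  0.29894638] [-2.22084019e+00 -2.22059133e+00  1.48106823e-03] 1.7333
```

View pics/w1.png

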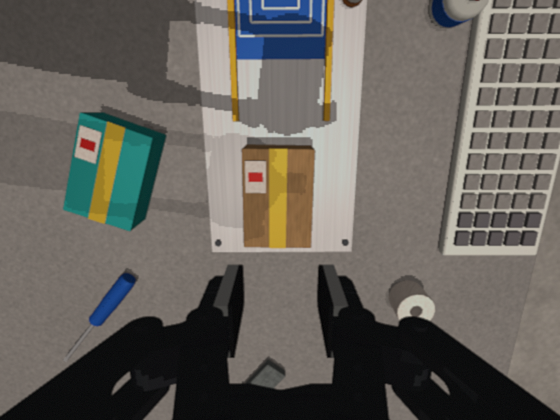

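The wrist view shows the brown carton at about (278,197), just before the rail mouths at (236,120) and (327,120). The turquoise box is off to the left at (112,170). I'll enlarge this to read the corners.

```bash
python3 - <<'E'
import cv2
im=cv2.imread('pics/w1.png')
cv2.imwrite('pics/w1a.png',cv2.resize(im[130:260,200:360],None,fx=4.6,fy=4.6,interpolation=cv2.INTER_CUBIC))
cv2.imwrite('pics/w1b.png',cv2.resize(im[0:130,190:370],None,fx=4.4,fy=4.4,interpolation=cv2.INTER_CUBIC))
E
```

```text
(no output)
```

View pics/w1a.png

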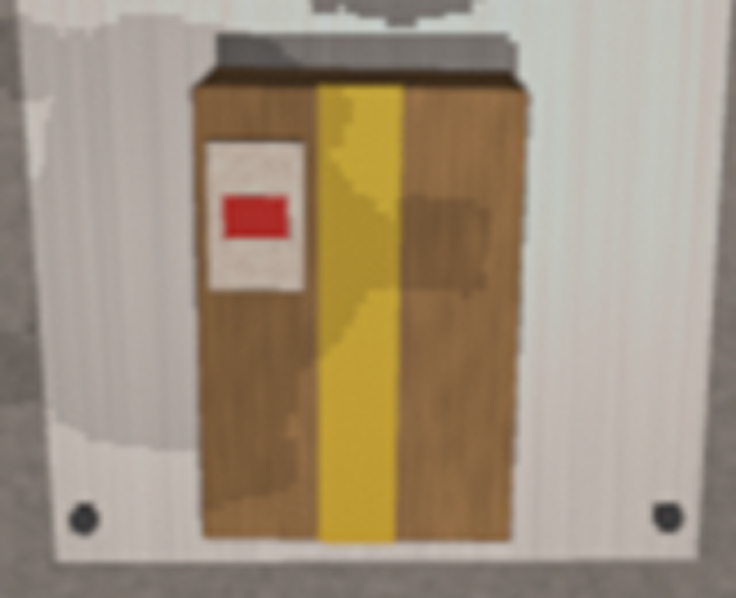

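View pics/w1b.png

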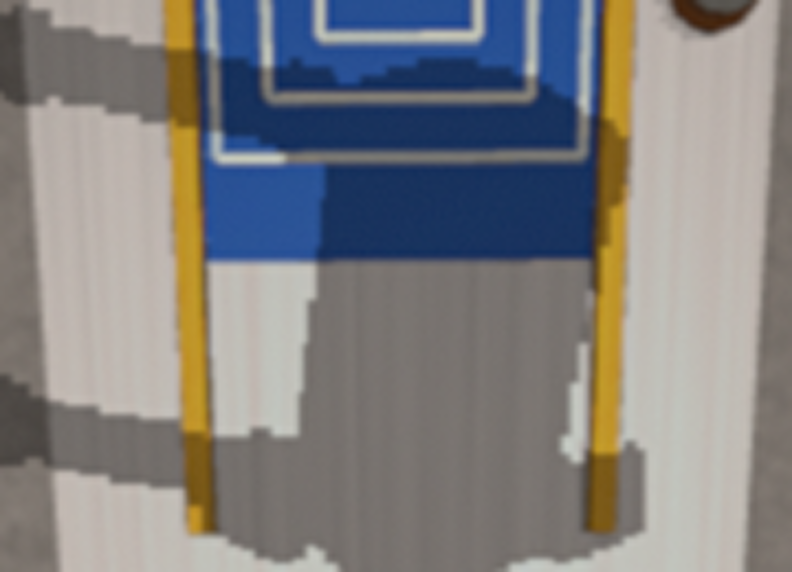

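```bash
python3 - <<'E'
from h import *
s=dict(np.load('pics/w1s.npz'));c=cam('wrist',s)
def g(pts,sc,ox,oy,z):
    p=np.array(pts,float);return (onz(c,ox+(p[:,0]+.5)/sc-.5,oy+(p[:,1]+.5)/sc-.5,z)*1000)[:,:2].round(1)
A=g([(193,87),(526,93),(203,537),(511,541)],4.6,200,130,.061)
print('carton FL FR RL RR',A.tolist(),A.mean(0))
print('sizes',np.linalg.norm(A[0]-A[1]),np.linalg.norm(A[2]-A[3]),np.linalg.norm(A[0]-A[2]),np.linalg.norm(A[1]-A[3]))
f=A[:2].mean(0)-A[2:].mean(0);l=A[[1,3]].mean(0)-A[[0,2]].mean(0)
print('yaw long',np.degrees(np.arctan2(-f[0],f[1])),'yaw cross',np.degrees(np.arctan2(l[1],l[0])))
print('holes',g([(84,519),(668,517)],4.6,200,130,.006).tolist(),'deckrear',g([(56,562),(697,560)],4.6,200,130,.006).tolist())
print('rail ends',g([(188,533),(212,533),(588,530),(615,530)],4.4,190,0,.018).tolist())
print('rail up',g([(163,0),(192,0),(605,0),(634,0)],4.4,190,0,.018).tolist())
print('pad',g([(208,258),(597,258)],4.4,190,0,.006).tolist())
D=np.load('pics/w1.npy')
for u,v in((300,225),(340,200),(236,60),(280,110)):print(dep(c,np.array(u),np.array(v),D[v,u]).round(4))
# deck edges in top view (z=.006)
c=cam('top')
def t(pts,z):
    p=np.array(pts,float);return (onz(c,110+(p[:,0]+.5)/3.3-.5,135+(p[:,1]+.5)/3.3-.5,z)*1000)[:,:2].round(1)
print('top deck TL BL TR BR',t([(187,40),(176,302),(755,47),(755,310)],.006).tolist())
print('top holes',t([(205,52),(194,292),(735,58),(735,298)],.006).tolist())
print('carton top',t([(553,109),(725,116),(722,236),(548,233)],.061).tolist())
c=cam('scene')
def sc(pts,z):
    p=np.array(pts,float);return (onz(c,190+(p[:,0]+.5)/3-.5,165+(p[:,1]+.5)/3-.5,z)*1000)[:,:2].round(1)
print('scene deck',sc([(644,315),(452,501),(20,152)],.006).tolist(),'cart FL FR RR',sc([(292,102),(205,152),(101,80),(185,35)],.061).tolist())
print('green/red', sc([(697,421),(626,505)],.02).tolist(), t([(77,215),(80,112)],.02).tolist())
E
```

```text
carton FL FR RL RR [[508.7, -28.4], [596.8, -29.9], [507.3, -156.5], [596.2, -157.7]] [552.25  -93.125]
sizes 88.11276865471879 88.9080986187423 128.10765004479632 127.80140844294321
yaw long -0.44778908135202644 yaw cross -0.8739356346346657
holes [[462.2, -172.8], [652.3, -172.0]] deckrear [[452.2, -188.0], [662.6, -187.1]]
rail ends [[493.0, 2.9], [500.1, 2.9], [611.9, 3.8], [620.0, 3.8]]
rail up [[492.0, 141.4], [499.9, 141.4], [611.3, 141.4], [619.1, 141.4]]
pad [[500.3, 79.4], [613.1, 79.3]]
[ 0.5815 -0.1268  0.0602]
[ 0.6418 -0.1075  0.005 ]
[0.5003 0.0761 0.0155]
[0.5553 0.0164 0.0045]
top deck TL BL TR BR [[661.4, 261.4], [453.3, 260.1], [663.1, -188.8], [454.5, -188.9]]
top holes [[651.9, 246.7], [461.3, 246.5], [653.9, -173.0], [463.6, -173.4]]
carton top [[598.9, -30.3], [595.7, -159.0], [505.2, -157.1], [505.3, -28.2]]
scene deck [[453.1, 261.3], [660.9, 263.8], [664.9, -182.4]] cart FL FR RR [[510.5, -26.6], [597.9, -28.3], [599.6, -151.9], [511.4, -153.2]]
green/red [[516.8, 336.5], [598.4, 339.5]] [[753.0, -327.2], [684.5, -455.3]]
```

The rig's origin is near (556.0, 47) mm with yaw about +0.25°. The carton's centre is about (552.3, −93.3) mm with yaw about −0.6°, and its height agrees with the depth reading (60 mm). It is 4 mm off the centre line towards the robot and almost straight. Next I go behind it.

```bash
python3 plan.py .552 -.205 .03 90.25
```

```text
t 1.78 pos [ 0.5557 -0.0624  0.2991] w 0.404 F [-0.35 -0.57 -0.09] q [-0.16 -0.    1.71 -0.    1.43 -0.15]
shift [-142.5   -3.   269.2] turn [-0.08  0.03 -0.38]
```

Emit:
{"api": "arm_command", "payload": {"targets": "-40 -3 0 0 0 -0.4 0.5;-80 -3 0 0 0 -0.4 0.5;-120 -3 0 0 0 -0.4 0.5;-143 -3 30 0 0 -0.4 0.5;-143 -3 70 0 0 -0.4 0.5;-143 -3 110 0 0 -0.4 0.5;-143 -3 150 0 0 -0.4 0.5;-143 -3 190 0 0 -0.4 0.5;-143 -3 225 0 0 -0.4 0.5;-143 -3 225 0 0 -0.4 0.5"}}

```text
time: 2.62
tool_pos: [0.544, -0.2049, 0.0661]
tcp_rot: [-2.211, -2.211, 0.01]
wrist_force: [-1.5, 0.3, -0.8]
width: 0.5
```

```bash
python3 - <<'E'
from h import *
im,d=bot.read_camera('scene');cv2.imwrite('pics/s1.png',cv2.resize(im[90:300,180:440],None,fx=3,fy=2.85))
E
python3 plan.py .552 -.205 .03 90.25
```

```text
t 2.67 pos [ 0.5468 -0.2058  0.0701] w 0.497 F [ 0.76 -0.27 -0.24] q [-0.4   0.21  1.91 -0.    1.03 -0.4 ]
shift [ 0.6  5.6 40.1] turn [-0.56 -0.22 -0.24]
```

View pics/s1.png

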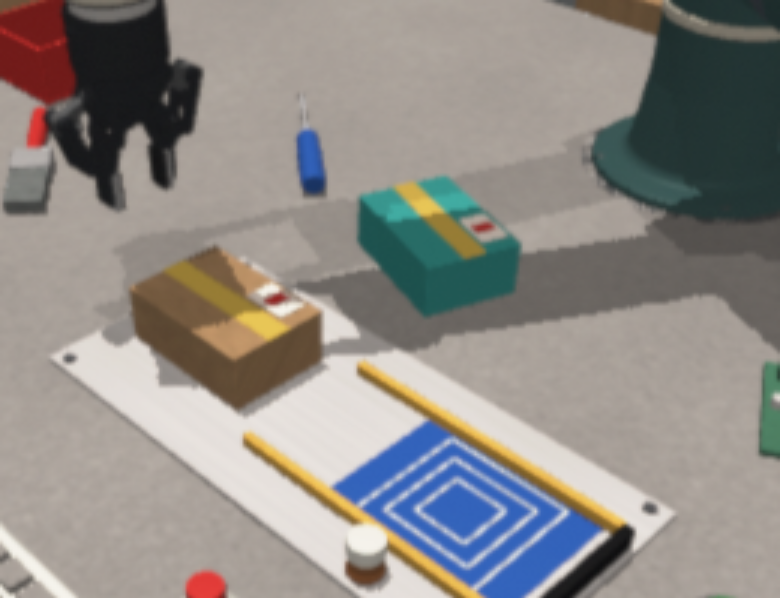

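The gripper hangs behind the brown carton and the carton hasn't moved. The pose was still settling, so I'll settle it while descending.

Emit:
{"api": "arm_command", "payload": {"targets": "0 3 20 0 0 0 0.5;0 3 40 0 0 0 0.5;0 3 40 0 0 0 0.5;0 3 40 0 0 0 0.5;0 3 40 0 0 0 0.5"}}

```text
time: 3.08
tool_pos: [0.557, -0.2073, 0.0377]
tcp_rot: [2.217, 2.221, 0.002]
wrist_force: [-0.2, -0.5, -0.0]
width: 0.5
```

```bash
python3 plan.py .552 -.175 .03 90.25
```

```text
t 3.08 pos [ 0.557  -0.2073  0.0377] w 0.5 F [-0.22 -0.5  -0.04] q [-0.4   0.25  1.93 -0.    0.96 -0.4 ]
shift [32.3 -4.9  7.6] turn [ 0.21  0.09 -0.14]
```

Emit:
{"api": "arm_command", "payload": {"targets": "6 -2 5 0 0 0 0.5;12 -3 5 0 0 0 0.5;18 -3 5 0 0 0 0.5;24 -3 5 0 0 0 0.5;29 -3 5 0 0 0 0.5;29 -3 5 0 0 0 0.5;29 -3 5 0 0 0 0.5"}}

```text
time: 3.67
tool_pos: [0.5523, -0.1764, 0.0298]
tcp_rot: [2.217, 2.225, -0.0]
wrist_force: [1.0, -1.4, -0.4]
width: 0.499
```

```bash
python3 - <<'E'
from h import *
s=bot.read_state();im,d=bot.read_camera('wrist');cv2.imwrite('pics/w2.png',im)
im,d=bot.read_camera('top');cv2.imwrite('pics/t2.png',cv2.resize(im[135:240,110:350],None,fx=3.3,fy=3.3,interpolation=cv2.INTER_CUBIC))
E
python3 plan.py .552 -.175 .03 90.25
```

```text
t 3.77 pos [ 0.5523 -0.1769  0.0297] w 0.503 F [-0.23 -0.96  1.04] q [-0.35  0.24  1.96 -0.    0.94 -0.36]
shift [ 1.9 -0.3 -0.3] turn [ 0.01  0.01 -0.09]
```

View pics/w2.png

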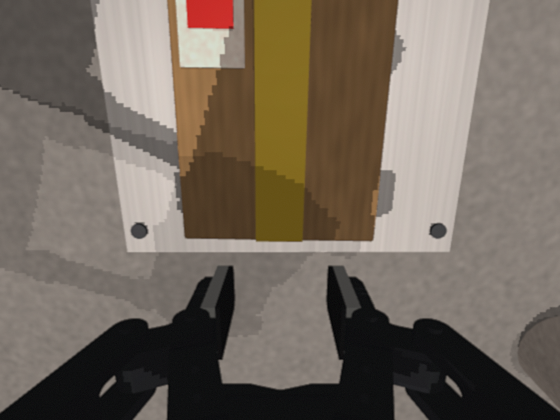

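View pics/t2.png

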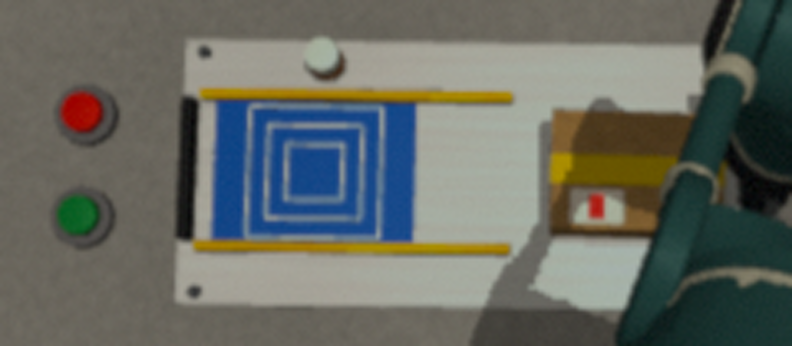

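The fingers are centred on the carton's rear edge (both at column 280) with about 8 mm of gap. Now I'll push, with a slight drift to +x.

Emit:
{"api": "arm_command", "payload": {"targets": "6 0 0 0 0 0 0.5;12 0 0 0 0 0 0.5;20 1 0 0 0 0 0.5;28 1 0 0 0 0 0.5;36 2 0 0 0 0 0.5;44 2 0 0 0 0 0.5;52 3 0 0 0 0 0.5;60 3 0 0 0 0 0.5;68 4 0 0 0 0 0.5;72 4 0 0 0 0 0.5"}}

```text
time: 4.6
tool_pos: [0.5561, -0.1037, 0.0297]
tcp_rot: [-2.218, -2.225, -0.0]
wrist_force: [-0.4, -0.5, 0.5]
width: 0.501
```

```bash
cat > look.py <<'E'
from h import *
import sys
k=sys.argv[1]
s=bot.read_state();im,d=bot.read_camera('wrist');cv2.imwrite(f'pics/w{k}.png',im)
np.savez(f'pics/w{k}s.npz',tool_pos=s['tool_pos'],tcp_rot=s['tcp_rot'])
im,d=bot.read_camera('top');cv2.imwrite(f'pics/t{k}.png',cv2.resize(im[135:240,110:350],None,fx=3.3,fy=3.3,interpolation=cv2.INTER_CUBIC))
im,d=bot.read_camera('scene');cv2.imwrite(f'pics/s{k}.png',cv2.resize(im[165:355,190:450],None,fx=3,fy=3,interpolation=cv2.INTER_CUBIC))
E
python3 look.py 3; python3 plan.py .556 -.1 .03 90.25
```

```text
t 4.75 pos [ 0.556  -0.1046  0.0297] w 0.501 F [-0.69 -0.78 -0.94] q [-0.23  0.22  1.99 -0.    0.94 -0.23]
shift [ 4.6 -0.  -0.3] turn [ 0.    0.01 -0.05]
```

View pics/w3.png

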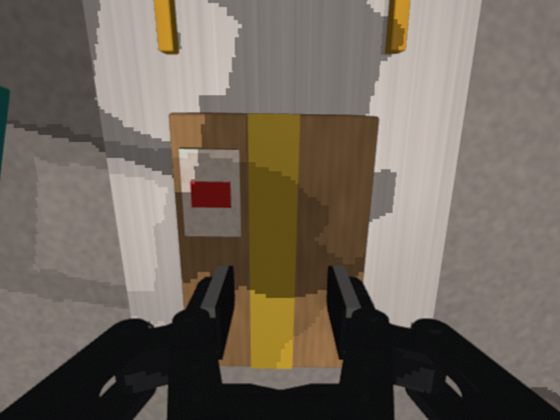

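View pics/t3.png

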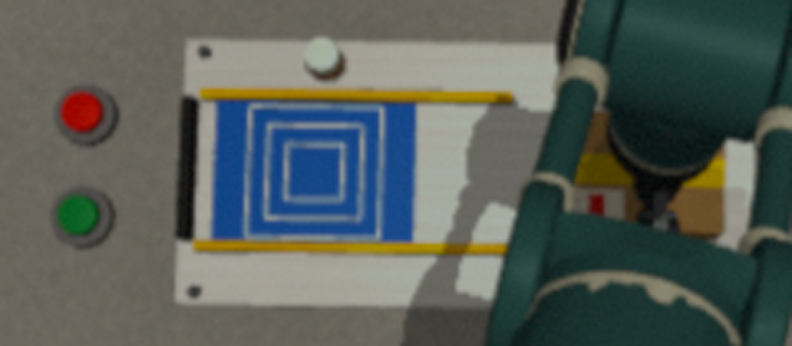

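View pics/s3.png

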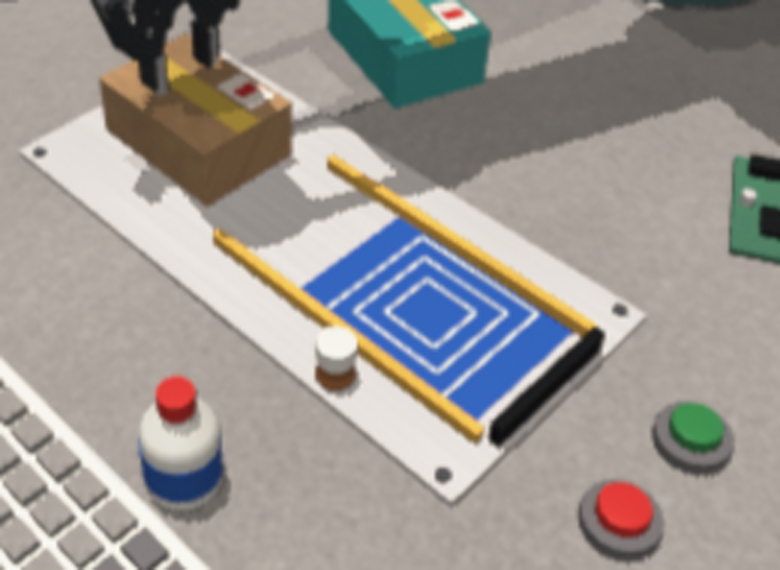

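The carton didn't move. The fingertips passed over its top although the reported TCP z is 0.03. I'll check the real height of the fingertips.

```bash
python3 - <<'E'
from h import *
s=bot.read_state();im,d=bot.read_camera('wrist');c=cam('wrist',s)
print('TCP px',proj(c,s['tool_pos']),s['tool_pos'])
for u,v in((226,272),(222,285),(215,310),(335,272),(338,285),(345,310),(280,180),(280,350),(130,330)):
    print(u,v,d[v,u].round(4),dep(c,np.array(u),np.array(v),d[v,u]).round(4))
im,d=bot.read_camera('scene');c=cam('scene');cv2.imwrite('pics/s4.png',cv2.resize(im[120:250,200:310],None,fx=5,fy=4.6,interpolation=cv2.INTER_CUBIC))
print(proj(c,s['tool_pos']))
for v in range(160,200,3): print(v,[ (dep(c,np.array(u),np.array(v),d[v,u])*1000).round().tolist() for u in (238,242,256,260)])
E
```

```text
TCP px [280.32166895 250.13547713] [ 0.55603132 -0.1045983   0.0296796 ]
226 272 0.1447 [ 0.5328 -0.0937  0.0792]
222 285 0.132 [ 0.5333 -0.0928  0.0922]
215 310 0.1181 [ 0.5333 -0.0943  0.1072]
335 272 0.1433 [ 0.5791 -0.093   0.0804]
338 285 0.1323 [ 0.5785 -0.0928  0.092 ]
345 310 0.1176 [ 0.5784 -0.0938  0.1077]
280 180 0.1511 [ 0.5557 -0.0575  0.0612]
280 350 0.178 [ 0.556  -0.1478  0.0612]
130 330 0.1027 [ 0.5105 -0.0915  0.1225]
[250.92585299 202.62858603]
160 [[592.0, -92.0, 173.0], [581.0, -92.0, 168.0], [546.0, -88.0, 154.0], [535.0, -88.0, 149.0]]
163 [[591.0, -94.0, 164.0], [582.0, -93.0, 160.0], [542.0, -94.0, 141.0], [537.0, -86.0, 143.0]]
166 [[582.0, -107.0, 146.0], [583.0, -92.0, 153.0], [540.0, -97.0, 131.0], [537.0, -87.0, 134.0]]
169 [[583.0, -107.0, 138.0], [575.0, -104.0, 136.0], [533.0, -106.0, 115.0], [533.0, -92.0, 122.0]]
172 [[586.0, -104.0, 133.0], [586.0, -90.0, 140.0], [533.0, -107.0, 107.0], [533.0, -92.0, 114.0]]
175 [[583.0, -110.0, 121.0], [587.0, -89.0, 133.0], [536.0, -104.0, 101.0], [534.0, -92.0, 106.0]]
178 [[590.0, -101.0, 120.0], [586.0, -91.0, 123.0], [535.0, -106.0, 91.0], [534.0, -93.0, 97.0]]
181 [[594.0, -97.0, 116.0], [587.0, -91.0, 116.0], [536.0, -105.0, 84.0], [536.0, -90.0, 91.0]]
184 [[595.0, -96.0, 110.0], [587.0, -92.0, 107.0], [536.0, -106.0, 74.0], [534.0, -93.0, 80.0]]
187 [[592.0, -102.0, 96.0], [585.0, -95.0, 96.0], [530.0, -114.0, 59.0], [535.0, -93.0, 72.0]]
190 [[592.0, -102.0, 88.0], [585.0, -97.0, 87.0], [539.0, -104.0, 59.0], [532.0, -97.0, 59.0]]
193 [[593.0, -102.0, 80.0], [585.0, -97.0, 78.0], [546.0, -95.0, 59.0], [540.0, -88.0, 60.0]]
196 [[584.0, -116.0, 58.0], [586.0, -98.0, 70.0], [555.0, -84.0, 61.0], [549.0, -78.0, 61.0]]
199 [[591.0, -107.0, 59.0], [584.0, -102.0, 58.0], [562.0, -76.0, 60.0], [556.0, -69.0, 61.0]]
```

View pics/s4.png

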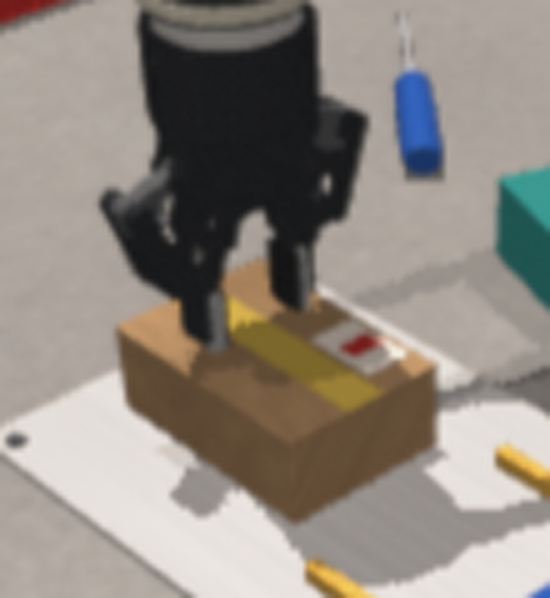

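Two views agree that the fingertips are at z ≈ 0.070, about 40 mm above the reported TCP. Only part of that comes from the jaw swing, so I'll trust what I see and offset heights by −40 mm. The carton is untouched. I'll back off behind it and go lower.

Emit:
{"api": "arm_command", "payload": {"targets": "-5 0 -10 0 0 0 0.5;-25 0 -15 0 0 0 0.5;-55 -2 -15 0 0 0 0.5;-85 -4 -15 0 0 0 0.5;-98 -4 -10 0 0 0 0.5;-98 -4 0 0 0 0 0.5;-98 -4 20 0 0 0 0.5;-98 -4 34 0 0 0 0.5;-98 -4 36 0 0 0 0.5;-98 -4 36 0 0 0 0.5"}}

```text
time: 5.68
tool_pos: [0.5505, -0.2017, -0.0081]
tcp_rot: [-2.216, -2.221, 0.002]
wrist_force: [0.3, 0.2, 1.0]
width: 0.496
```

```bash
cat > tips.py <<'E'
from h import *
s=bot.read_state();im,d=bot.read_camera('wrist');c=cam('wrist',s)
print(s['tool_pos'].round(4),s['wrist_force'].round(1))
for v in range(262,292,3):
    print(v,[(dep(c,np.array(u),np.array(v),d[v,u])*1000).round().tolist() for u in(224,228,332,336)])
E
python3 tips.py; python3 look.py 5
```

```text
[ 0.5505 -0.2017 -0.0081] [0.3 0.2 1. ]
262 [[519.0, -205.0, 0.0], [521.0, -205.0, 0.0], [579.0, -205.0, 0.0], [581.0, -205.0, 1.0]]
265 [[519.0, -208.0, -0.0], [521.0, -208.0, -1.0], [579.0, -207.0, 0.0], [581.0, -207.0, 0.0]]
268 [[526.0, -191.0, 39.0], [528.0, -191.0, 38.0], [573.0, -190.0, 39.0], [575.0, -191.0, 38.0]]
271 [[527.0, -190.0, 42.0], [528.0, -191.0, 41.0], [573.0, -191.0, 41.0], [575.0, -191.0, 40.0]]
274 [[527.0, -191.0, 44.0], [529.0, -190.0, 45.0], [572.0, -191.0, 44.0], [574.0, -190.0, 44.0]]
277 [[527.0, -191.0, 47.0], [529.0, -190.0, 47.0], [572.0, -191.0, 46.0], [574.0, -191.0, 46.0]]
280 [[528.0, -190.0, 50.0], [529.0, -191.0, 49.0], [572.0, -192.0, 46.0], [573.0, -190.0, 50.0]]
283 [[528.0, -191.0, 52.0], [529.0, -192.0, 49.0], [572.0, -193.0, 47.0], [573.0, -191.0, 52.0]]
286 [[529.0, -190.0, 55.0], [529.0, -193.0, 49.0], [572.0, -195.0, 47.0], [572.0, -190.0, 55.0]]
289 [[529.0, -191.0, 56.0], [529.0, -195.0, 49.0], [572.0, -196.0, 47.0], [572.0, -191.0, 56.0]]
```

View pics/w5.png

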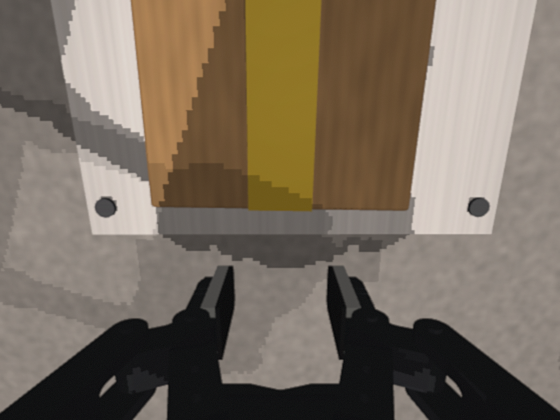

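```bash
python3 - <<'E'
from h import *
im,d=bot.read_camera('scene');c=cam('scene');cv2.imwrite('pics/s6.png',cv2.resize(im[100:240,180:310],None,fx=5,fy=4.2,interpolation=cv2.INTER_CUBIC))
E
```

```text
(no output)
```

View pics/s6.png

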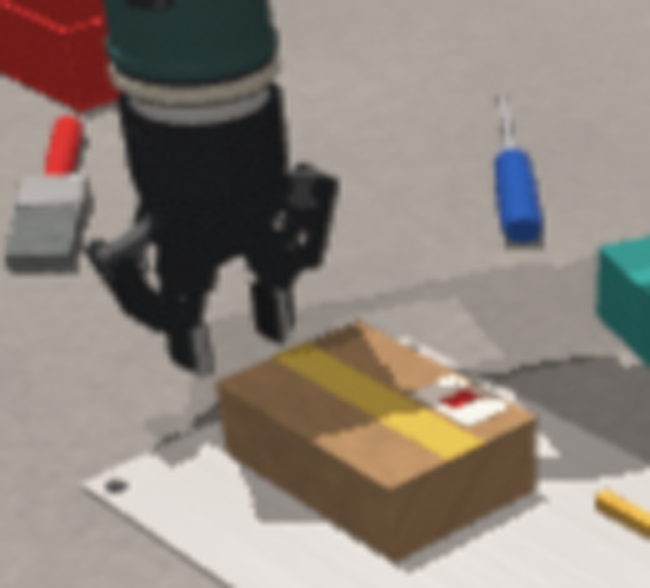

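The tips are now at z ≈ 0.037 with the front faces at y ≈ −191, and the carton's rear face is at −158. I'll go 10 mm lower, then push.

Emit:
{"api": "arm_command", "payload": {"targets": "0 1 5 0 0 0 0.5;6 2 10 0 0 0 0.5;14 2 10 0 0 0 0.5;22 2 10 0 0 0 0.5;28 2 10 0 0 0 0.5;34 2 10 0 0 0 0.5;40 2 10 0 0 0 0.5;48 2 10 0 0 0 0.5;56 2 10 0 0 0 0.5;60 2 10 0 0 0 0.5"}}

```text
time: 6.77
tool_pos: [0.5541, -0.142, -0.0162]
tcp_rot: [2.218, 2.225, 0.0]
wrist_force: [0.1, -2.5, -1.2]
width: 0.501
```

```bash
python3 look.py 7; python3 plan.py .556 -.1 -.018 90.25
```

```text
t 6.92 pos [ 0.5541 -0.1423 -0.0162] w 0.498 F [-0.5 -0.1  0. ] q [-0.3   0.29  2.    0.    0.85 -0.3 ]
shift [42.2  2.   1.8] turn [-0.   -0.02 -0.07]
```

View pics/w7.png

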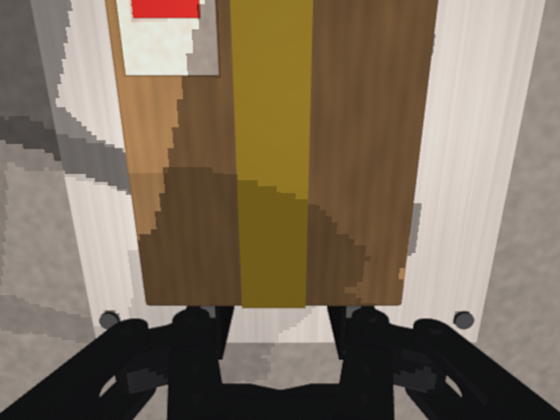

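View pics/s7.png

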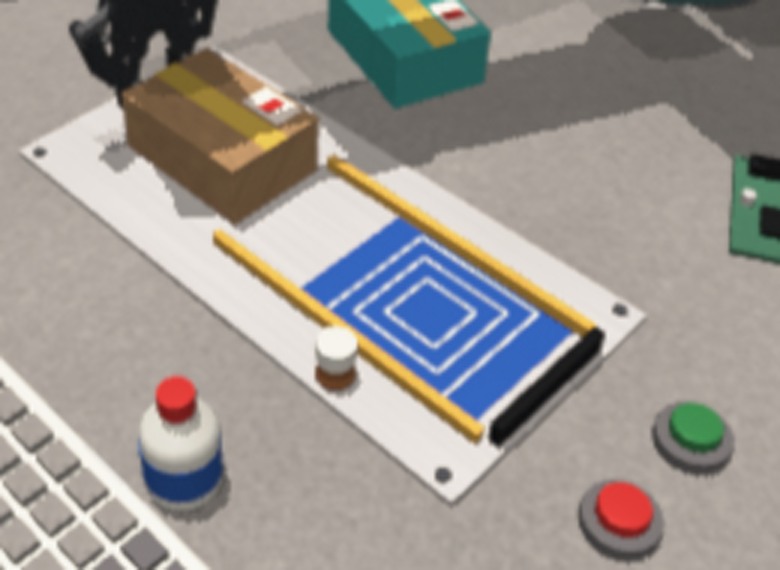

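The carton moved 25 mm and sits flush against both fingers (rear edge level at row 306). It is about 3.5 mm low of the lane centre, so I'll continue with a gentle +x drift.

Emit:
{"api": "arm_command", "payload": {"targets": "5 0 0 0 0 0 0.5;12 1 0 0 0 0 0.5;20 2 0 0 0 0 0.5;28 2 0 0 0 0 0.5;36 3 0 0 0 0 0.5;44 3 0 0 0 0 0.5;52 4 0 0 0 0 0.5;60 4 0 0 0 0 0.5;66 4 0 0 0 0 0.5;68 4 0 0 0 0 0.5"}}

```text
time: 7.75
tool_pos: [0.5581, -0.0739, -0.0162]
tcp_rot: [2.217, 2.225, 0.0]
wrist_force: [-0.3, -3.3, 2.2]
width: 0.499
```

```bash
python3 look.py 8; python3 plan.py .556 -.1 -.018 90.25
```

```text
t 7.9 pos [ 0.5574 -0.0741 -0.0166] w 0.498 F [-0.33  0.16 -0.36] q [-0.18  0.27  2.02  0.    0.85 -0.18]
shift [-25.9  -1.5   1.3] turn [-0.05 -0.06 -0.1 ]
```

View pics/w8.png

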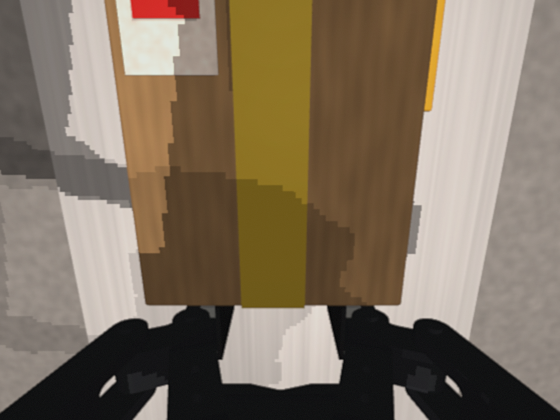

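View pics/s8.png

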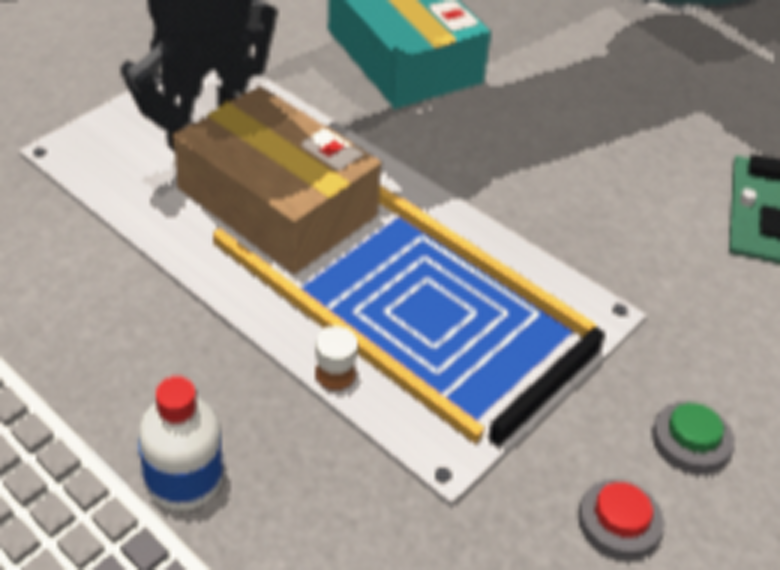

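View pics/t8.png

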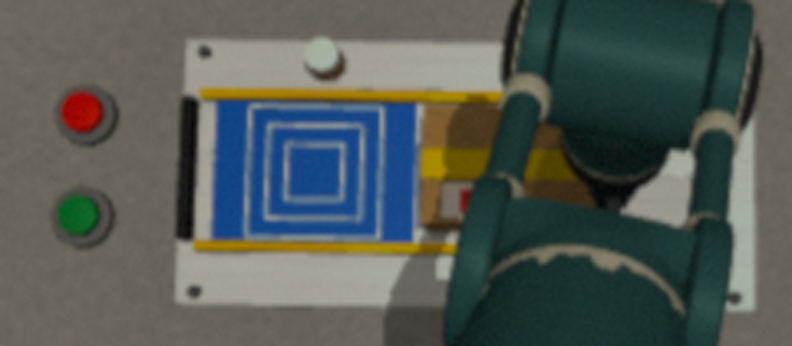

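The carton entered the lane without rotating. I'll check its clearances numerically.

```bash
python3 - <<'E'
from h import *
s=dict(np.load('pics/w8s.npz'));c=cam('wrist',s)
u=np.array([147.,402,124,419]);v=np.array([305.,304,100,150.])
print('RL RR, left side pt, right side pt',(onz(c,u,v,.061)*1000)[:,:2].round(1).tolist())
print('far rail inner end, pt',(onz(c,np.array([425.,432.]),np.array([110.,30.]),.018)*1000).round(1)[:,:2].tolist())
c=cam('top')
p=np.array([(421,104),(421,228)],float);print('front corners top',(onz(c,110+(p[:,0]+.5)/3.3-.5,135+(p[:,1]+.5)/3.3-.5,.061)*1000).round(1)[:,:2].tolist())
c=cam('scene')
p=np.array([(381,165),(294,217),(175,137)],float);print('FL FR RR scene',(onz(c,190+(p[:,0]+.5)/3-.5,165+(p[:,1]+.5)/3-.5,.061)*1000).round(1)[:,:2].tolist())
E
```

```text
RL RR, left side pt, right side pt [[511.7, -61.9], [600.3, -61.2], [512.7, 5.5], [599.5, -8.4]]
far rail inner end, pt [[617.3, 3.2], [616.2, 32.6]]
front corners top [[601.1, 68.7], [507.5, 66.0]]
FL FR RR scene [[515.8, 70.8], [598.9, 66.1], [602.7, -56.8]]
```

The carton is centred (x ≈ 556) with its rear at y ≈ −62, so about 154 mm remain. I'll push straight on.

Emit:
{"api": "arm_command", "payload": {"targets": "5 0 0 0 0 0 0.5;12 0 0 0 0 0 0.5;20 0 0 0 0 0 0.5;28 0 0 0 0 0 0.5;36 0 0 0 0 0 0.5;44 0 0 0 0 0 0.5;52 0 0 0 0 0 0.5;60 0 0 0 0 0 0.5;68 0 0 0 0 0 0.5;72 0 0 0 0 0 0.5"}}

```text
time: 8.73
tool_pos: [0.5576, -0.0017, -0.0164]
tcp_rot: [-2.218, -2.225, -0.0]
wrist_force: [-1.0, -1.6, -1.1]
width: 0.5
```

```bash
python3 look.py 9; python3 plan.py .556 .08 -.018 90.25
```

```text
t 8.88 pos [ 0.5579 -0.0023 -0.0161] w 0.5 F [ 0.24 -0.24  0.33] q [-0.05  0.27  2.03  0.    0.85 -0.05]
shift [82.3 -1.7  1.9] turn [ 0.02 -0.02 -0.07]
```

View pics/w9.png

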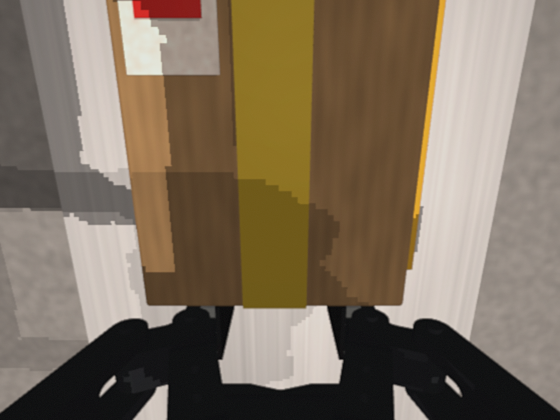

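View pics/t9.png

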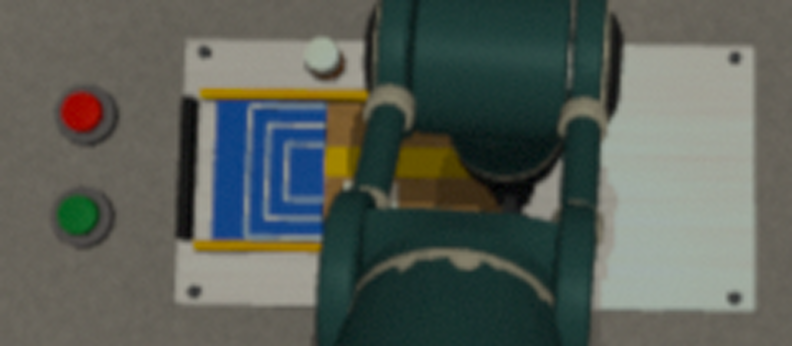

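View pics/s9.png

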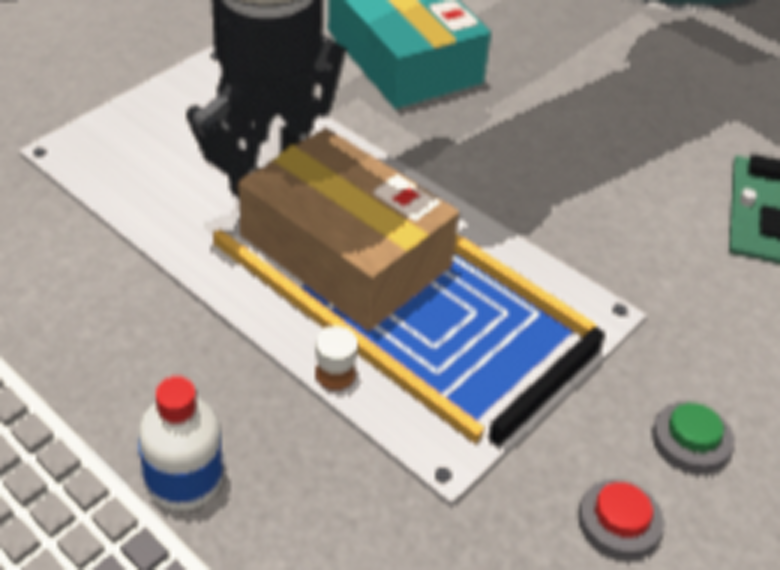

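Still centred and straight, with 82 mm to go. I'll finish slowly, with 1 mm of drift for the lane's small turn.

Emit:
{"api": "arm_command", "payload": {"targets": "6 0 0 0 0 0 0.5;15 0 0 0 0 0 0.5;25 0 0 0 0 0 0.5;35 0 0 0 0 0 0.5;45 -1 0 0 0 0 0.5;55 -1 0 0 0 0 0.5;65 -1 0 0 0 0 0.5;73 -1 0 0 0 0 0.5;79 -1 0 0 0 0 0.5;82 -1 0 0 0 0 0.5"}}

```text
time: 9.72
tool_pos: [0.5567, 0.08, -0.0161]
tcp_rot: [2.217, 2.225, 0.0]
wrist_force: [-0.1, -5.0, 2.7]
width: 0.501
```

```bash
python3 look.py 10; python3 plan.py .556 .08 -.018 90.25
```

```text
t 9.87 pos [ 0.5561  0.0799 -0.0166] w 0.5 F [ 0.3   0.96 -0.65] q [0.1  0.27 2.02 0.   0.85 0.09]
shift [ 0.1 -0.1  1.4] turn [-0.03 -0.05 -0.11]
```

View pics/s10.png

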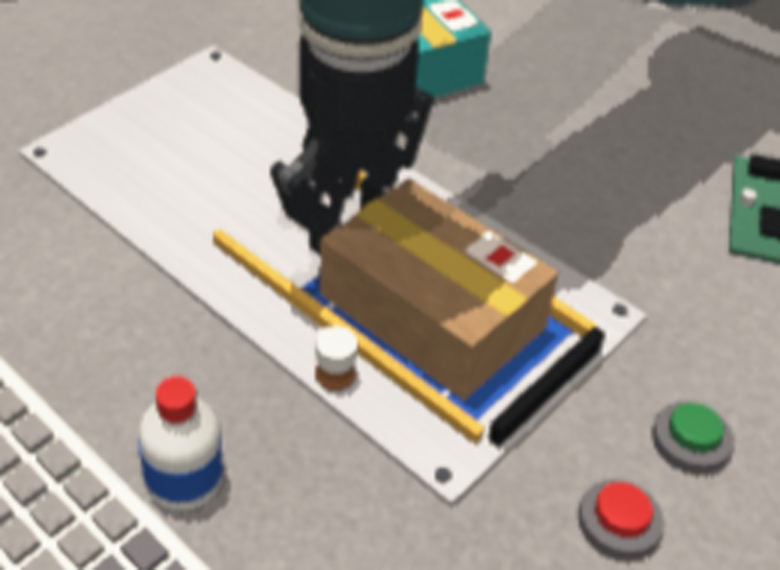

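View pics/t10.png

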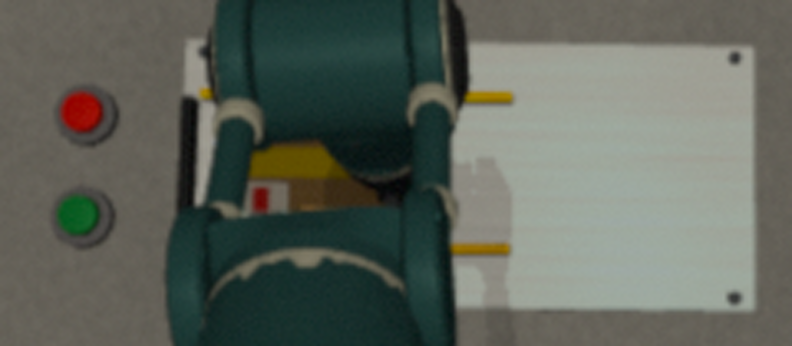

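The carton stands on the pad, clear of both rails and of the end block. I'll back straight off, rise, and inspect from above.

Emit:
{"api": "arm_command", "payload": {"targets": "-10 0 0 0 0 0 0.5;-25 0 0 0 0 0 0.5;-40 0 0 0 0 0 0.5;-50 0 -20 0 0 0 0.5;-50 0 -60 0 0 0 0.5;-50 0 -100 0 0 0 0.5;-50 0 -140 0 0 0 0.5;-50 0 -180 0 0 0 0;-50 0 -220 0 0 0 0;-50 0 -240 0 0 0 0"}}

```text
time: 10.7
tool_pos: [0.5589, 0.0283, 0.2296]
tcp_rot: [2.216, 2.22, 0.009]
wrist_force: [2.1, -0.4, 1.0]
width: 0.085
```

Emit:
{"api": "arm_command", "payload": {"targets": "40 0 -40 0 0 0 0;80 0 -40 0 0 0 0;120 0 -40 0 0 0 0;150 0 -40 0 0 0 0;150 0 -40 0 0 0 0;150 0 -40 0 0 0 0;150 0 -40 0 0 0 0"}}

```text
time: 11.28
tool_pos: [0.5559, 0.1783, 0.263]
tcp_rot: [-2.218, -2.224, 0.002]
wrist_force: [-0.2, -0.8, -0.8]
width: -0.001
```

```bash
python3 look.py 11; python3 plan.py .52 .25 .2 90
```

```text
t 11.43 pos [0.5563 0.1774 0.2633] w 0.002 F [ 0.05 -0.48  0.27] q [ 0.27  0.06  1.71 -0.    1.37  0.27]
shift [ 72.6 -36.2  63.3] turn [-0.04  0.03  0.04]
```

View pics/w11.png

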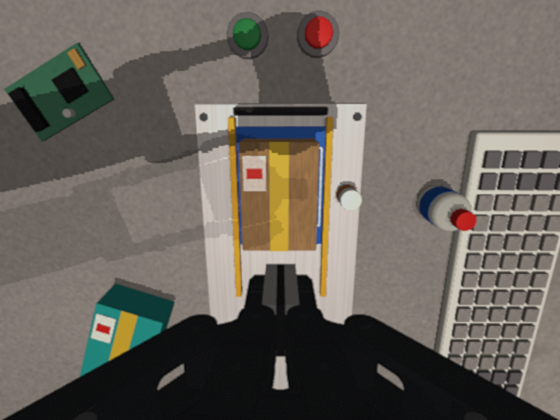

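View pics/s11.png

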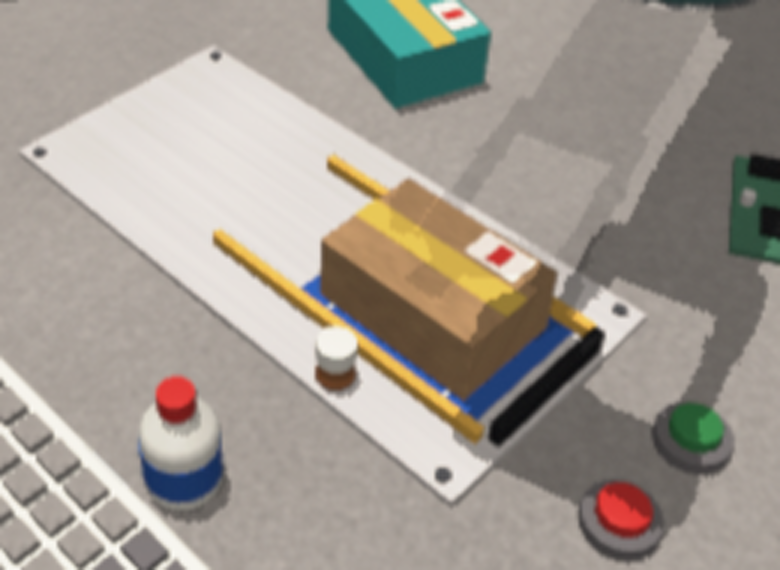

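```bash
python3 - <<'E'
import cv2
im=cv2.imread('pics/w11.png')
cv2.imwrite('pics/w11a.png',cv2.resize(im[95:260,190:370],None,fx=3.6,fy=3.6,interpolation=cv2.INTER_CUBIC))
cv2.imwrite('pics/w11b.png',cv2.resize(im[0:70,210:350],None,fx=5,fy=5,interpolation=cv2.INTER_CUBIC))
E
```

```text
(no output)
```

View pics/w11a.png

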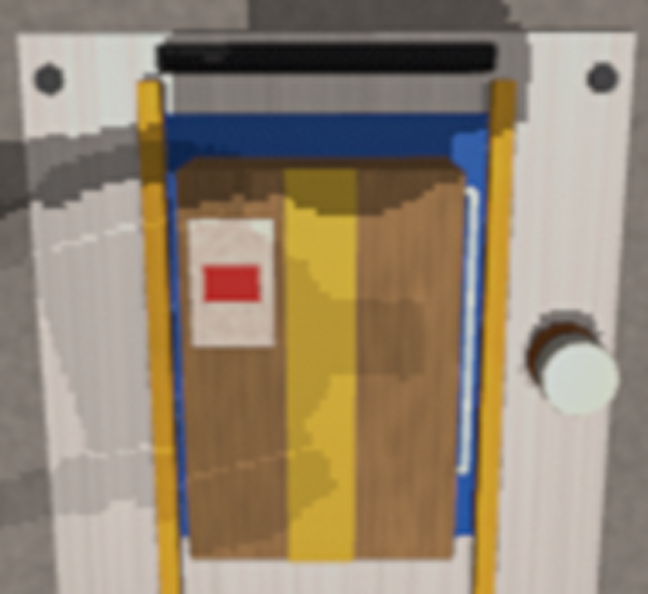

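View pics/w11b.png

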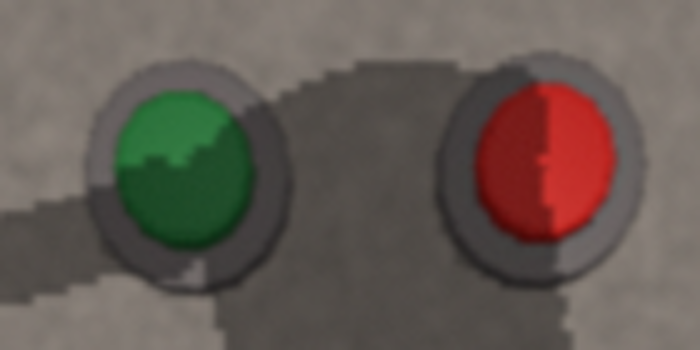

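```bash
python3 - <<'E'
from h import *
s=dict(np.load('pics/w11s.npz'));c=cam('wrist',s)
def g(pts,sc,ox,oy,z):
    p=np.array(pts,float);return (onz(c,ox+(p[:,0]+.5)/sc-.5,oy+(p[:,1]+.5)/sc-.5,z)*1000)[:,:2].round(1)
A=g([(176,170),(464,174),(190,557),(452,558)],3.6,190,95,.061);print('carton',A.tolist(),A.mean(0))
A4=g([(162,85),(490,85),(178,590),(477,590)],3.6,190,95,.018);print('rails inner',A4.tolist())
print('pad front/back edges',g([(170,116),(488,116),(183,535),(473,535)],3.6,190,95,.006).tolist())
print('holes',g([(49,79),(601,78)],3.6,190,95,.006).tolist())
print('green',g([(185,165)],5,210,0,.02),'red',g([(546,160)],5,210,0,.02))
im,d=bot.read_camera('wrist')
for u,v in((246,32),(318,30),(246,26),(222,60),(270,60)):print((dep(c,np.array(u),np.array(v),d[v,u])*1000).round(1))
# tips
for v in range(262,285,4):print(v,[(dep(c,np.array(u),np.array(v),d[v,u])*1000).round(1).tolist() for u in(272,288)])
c=cam('scene');im,d=bot.read_camera('scene')
for u,v in((422,305),(418,308),(399,333),(450,300),(440,330)):print('sc',(dep(c,np.array(u),np.array(v),d[v,u])*1000).round(1))
p=np.array([(556,268),(471,346),(322,242)],float);print('FL FR RR',(onz(c,190+(p[:,0]+.5)/3-.5,165+(p[:,1]+.5)/3-.5,.061)*1000).round(1)[:,:2].tolist())
E
```

```text
carton [[509.4, 221.6], [597.8, 220.7], [509.8, 93.2], [598.4, 93.2]] [553.85  157.175]
rails inner [[500.4, 245.7], [610.1, 246.0], [499.6, 61.5], [613.1, 61.9]]
pad front/back edges [[501.2, 235.1], [611.4, 235.4], [500.7, 79.1], [612.2, 79.5]]
holes [[460.1, 247.3], [649.6, 248.2]]
green [[517.4 337.7]] red [[598.1 339. ]]
[516.9 338.   21.6]
[597.  340.3  21.5]
[517.  344.1  21. ]
[485.3 312.3  -0.5]
[5.428e+02 3.123e+02 2.000e-01]
262 [[544.2, 50.9, 6.1], [566.8, 51.0, 6.1]]
266 [[552.3, 190.0, 308.2], [559.3, 189.8, 307.6]]
270 [[552.4, 189.7, 311.4], [559.3, 189.2, 310.5]]
274 [[552.5, 189.2, 314.1], [559.2, 189.5, 314.8]]
278 [[552.6, 190.3, 319.9], [559.1, 189.6, 318.5]]
282 [[552.7, 189.6, 321.8], [559.0, 190.0, 322.6]]
sc [517.7 336.8  21.1]
sc [528.2 335.1  20.3]
sc [599.3 340.9  22.5]
sc [4.515e+02 3.628e+02 4.000e-01]
sc [524.1 382.6  -1.6]
FL FR RR [[509.3, 218.9], [600.5, 222.1], [602.3, 96.4]]
```

The carton's middle is at (553.9, 157.2) mm. The lane centre is 555.8 and the pad middle 157.2, so it is about 2 mm off across and 0 mm off along the lane. The green button is at (517.5, 337.3) mm with its top at z ≈ 21. The red is at x ≈ 598, so it is well clear. The shut tips are about 43 mm above the reported TCP. Next I move over the green button.

Emit:
{"api": "arm_command", "payload": {"targets": "35 -8 0 0 0 0 0;70 -17 0 0 0 0 0;105 -26 0 0 0 0 0;140 -35 0 0 0 0 0;159 -39 30 0 0 0 0;159 -39 70 0 0 0 0;159 -39 110 0 0 0 0;159 -39 150 0 0 0 0;159 -39 190 0 0 0 0;159 -39 220 0 0 0 0"}}

```text
time: 12.37
tool_pos: [0.5154, 0.3362, 0.0401]
tcp_rot: [-2.219, -2.223, 0.005]
wrist_force: [-0.9, -0.2, -0.4]
width: 0.002
```

Emit:
{"api": "arm_command", "payload": {"targets": "0 0 0 0 0 0 0;0 0 0 0 0 0 0;0 0 0 0 0 0 0"}}

```text
time: 12.62
tool_pos: [0.5186, 0.3383, 0.0457]
tcp_rot: [2.219, 2.223, 0.004]
wrist_force: [1.4, 1.2, 0.6]
width: 0.001
```

```bash
python3 - <<'E'
from h import *
for i in range(3):print(bot.read_state()['tool_pos'].round(4))
im,d=bot.read_camera('scene');c=cam('scene');cv2.imwrite('pics/s12.png',cv2.resize(im[200:370,340:480],None,fx=4,fy=3.5,interpolation=cv2.INTER_CUBIC))
im,d=bot.read_camera('wrist');cv2.imwrite('pics/w12.png',im)
cw=cam('wrist')
for v in range(262,285,4):print(v,[(dep(cw,np.array(u),np.array(v),d[v,u])*1000).round(1).tolist() for u in(272,288)])
E
python3 plan.py .5175 .337 .0 90
```

```text
[0.5186 0.3383 0.0457]
[0.5186 0.3383 0.0457]
[0.5186 0.3383 0.0457]
262 [[514.1, 315.6, 12.2], [525.6, 309.9, -0.1]]
266 [[515.7, 350.3, 91.7], [522.7, 350.6, 92.1]]
270 [[515.8, 350.4, 95.8], [522.7, 350.2, 95.4]]
274 [[515.8, 350.2, 99.1], [522.6, 350.3, 99.3]]
278 [[515.9, 350.4, 103.1], [522.4, 350.5, 103.3]]
282 [[516.0, 350.1, 105.9], [522.3, 350.6, 106.8]]
t 12.72 pos [0.5196 0.3392 0.0473] w 0.002 F [ 0.05 -0.76  0.68] q [0.54 0.29 1.86 0.   0.99 0.54]
shift [-2.4 -2.4 47.3] turn [ 0.29 -0.18  0.12]
```

View pics/s12.png

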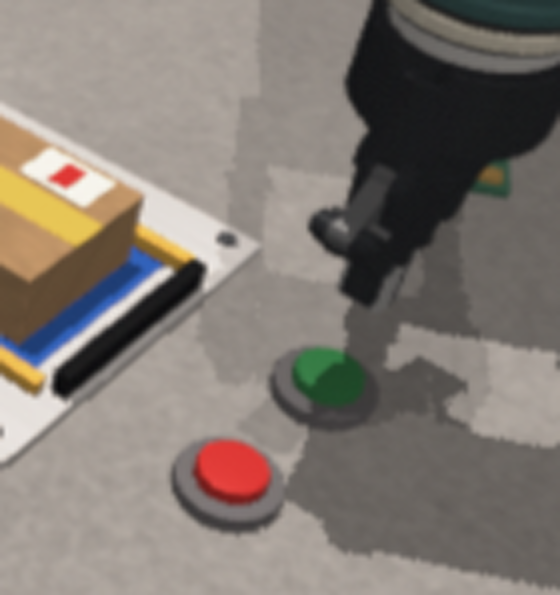

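View pics/w12.png

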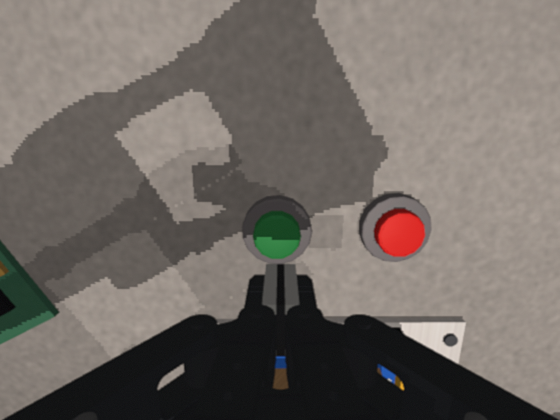

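I'm above the green button with the tips at z ≈ 0.090, so about 69 mm to touch. I'll descend to just above it and settle.

Emit:
{"api": "arm_command", "payload": {"targets": "-2 -2 25 0 0 0 0;-2 -2 45 0 0 0 0;-2 -2 58 0 0 0 0;-2 -2 62 0 0 0 0;-2 -2 62 0 0 0 0;-2 -2 62 0 0 0 0"}}

```text
time: 13.22
tool_pos: [0.5156, 0.3364, -0.0169]
tcp_rot: [2.218, 2.224, 0.002]
wrist_force: [-0.7, -0.4, 1.6]
width: -0.0
```

```bash
python3 - <<'E'
from h import *
im,d=bot.read_camera('scene');c=cam('scene');cv2.imwrite('pics/s13.png',cv2.resize(im[260:360,370:470],None,fx=6,fy=6,interpolation=cv2.INTER_CUBIC))
E
python3 plan.py .5175 .337 .0 90
```

```text
t 13.27 pos [ 0.5158  0.3365 -0.0167] w -0.003 F [-0.95 -1.92  1.92] q [ 0.54  0.36  1.9  -0.    0.88  0.54]
shift [  0.5   1.7 -16.7] turn [ 0.09 -0.05  0.15]
```

View pics/s13.png

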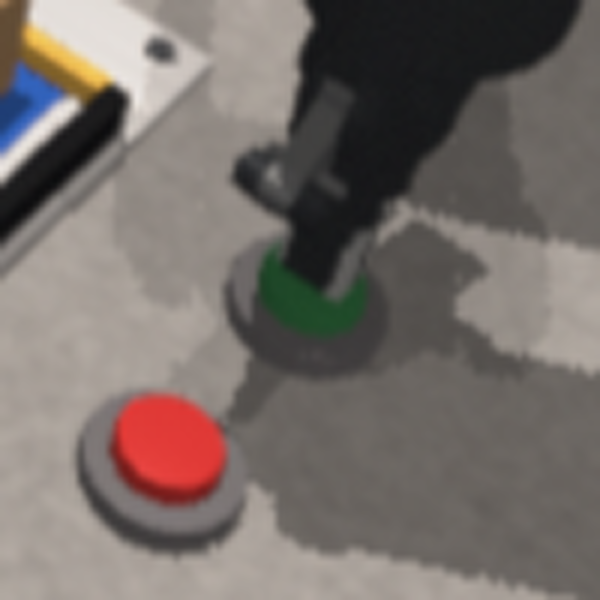

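The tips hover centred on the green button. Now I press in 2 mm steps.

Emit:
{"api": "arm_command", "payload": {"targets": "0 1 2 0 0 0 0;0 1 4 0 0 0 0;0 1 6 0 0 0 0;0 1 8 0 0 0 0;0 1 9 0 0 0 0;0 1 9 0 0 0 0"}}

```text
time: 13.77
tool_pos: [0.5172, 0.3369, -0.0225]
tcp_rot: [2.218, 2.224, 0.003]
wrist_force: [-9.4, -5.2, 27.7]
width: -0.003
```

```bash
python3 plan.py .5175 .337 .0 90
```

```text
t 13.77 pos [ 0.5172  0.3369 -0.0225] w -0.003 F [-9.43 -5.16 27.7 ] q [0.54 0.37 1.9  0.   0.87 0.53]
shift [  0.1   0.3 -22.5] turn [ 0.1  -0.07  0.15]
```

A force of 28 N is far above the 5 N spring, so the button should be at its stop. A quick look before I release.

```bash
python3 - <<'E'
from h import *
im,d=bot.read_camera('scene');cv2.imwrite('pics/s14.png',cv2.resize(im[260:360,370:470],None,fx=6,fy=6,interpolation=cv2.INTER_CUBIC))
print(bot.read_state()['wrist_force'])
E
```

```text
[-9.57749536 -4.85037361 27.61129571]
```

View pics/s14.png

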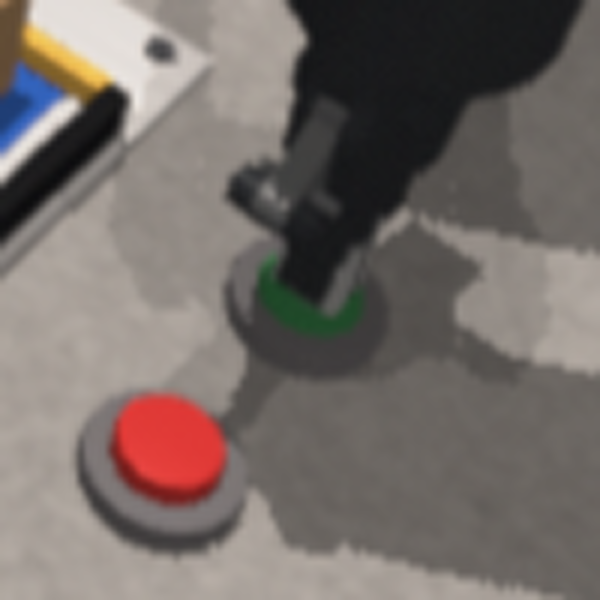

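```bash
python3 - <<'E'
from h import *
c=cam('scene');im,d=bot.read_camera('scene')
hsv=cv2.cvtColor(im,cv2.COLOR_BGR2HSV)
m=(abs(hsv[...,0].astype(int)-65)<15)&(hsv[...,1]>110);m[:260]=0;m[340:]=0;m[:,:400]=0;m[:,445:]=0
v,u=np.nonzero(m);P=dep(c,u,v,d[v,u])*1000;print(len(u),np.percentile(P[:,2],[10,50,80,90]).round(1))
mr=((hsv[...,0]<8))&(hsv[...,1]>150);mr[:320]=0;mr[:,:380]=0;mr[:,415:]=0
v,u=np.nonzero(mr);P=dep(c,u,v,d[v,u])*1000;print(len(u),np.percentile(P[:,2],[10,50,80,90]).round(1))
im0=cv2.imread('pics/s13.png');
E
```

```text
65 [13.1 14.3 15.5 15.8]
256 [18.1 20.6 21.7 22.1]
```

The depth puts the green cap at about 15.5 mm against about 21.5 mm for the red one, so it is down by the full 6 mm. I'll release and retract straight up.

Emit:
{"api": "arm_command", "payload": {"targets": "0 0 -8 0 0 0 0;0 0 -25 0 0 0 0;0 0 -60 0 0 0 0;0 0 -100 0 0 0 0;0 0 -140 0 0 0 0;0 0 -180 0 0 0 0;0 0 -220 0 0 0 0;0 0 -220 0 0 0 0;0 0 -220 0 0 0 0;0 0 -220 0 0 0 0"}}

```text
time: 14.7
tool_pos: [0.5159, 0.3359, 0.1926]
tcp_rot: [2.218, 2.224, 0.001]
wrist_force: [-0.8, -0.6, -1.3]
width: 0.002
```

```bash
python3 - <<'E'
from h import *
s=bot.read_state();print(s['time'],s['tool_pos'].round(3),s['wrist_force'].round(1))
c=cam('scene');im,d=bot.read_camera('scene')
hsv=cv2.cvtColor(im,cv2.COLOR_BGR2HSV)
m=(abs(hsv[...,0].astype(int)-65)<15)&(hsv[...,1]>110);m[:260]=0;m[340:]=0;m[:,:400]=0;m[:,445:]=0
v,u=np.nonzero(m);P=dep(c,u,v,d[v,u])*1000;print(len(u),np.percentile(P[:,2],[10,50,80,90]).round(1))
E
python3 look.py 15
```

```text
14.7 [0.516 0.336 0.193] [-0.8 -0.6 -1.3]
202 [18.7 20.8 21.7 22.3]
```

View pics/s15.png

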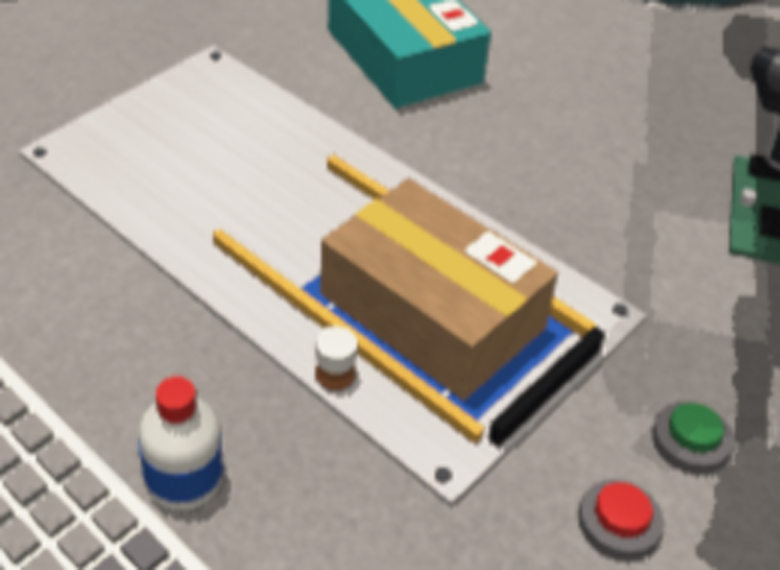

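View pics/t15.png

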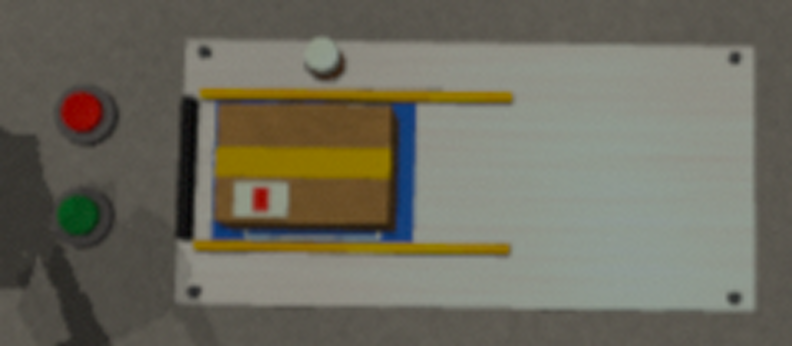

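The green button is up again (21.7 mm), the carton stands on the pad, nothing else has moved and the arm is clear. I'll hand in.

```bash
python3 -c "
from workcell import bot
print(bot.finish_job())"
```

```text
the job is handed in; nothing more can be done
None
```

I pushed the carton down the lane with two half-open fingertips until it stood on the blue pad. Then I pressed the green button fully down, let it go and retracted, and handed the job in at about 15 s. The hand-in reports no verdict.

**Last checks**
- **Carton:** after the push its middle was about 0 mm off the pad's middle along the lane and about 2 mm off the lane's centre line. It stood flat and clear of both rails, and later pictures show it still there.
- **Green button:** it went down about 6 mm by depth, at 28 N wrist force, and came back up to about 21.7 mm.
- **Other things:** the red button, the pot and the flux bottle look unmoved in the last pictures. I did not measure the roll, brush, driver or board again.

**What disagreed:** the fingertips stood about 40 mm higher than the reported TCP in both the wrist and scene views. Because of this, my first push passed above the carton without touching it. I corrected all later heights by what the cameras showed.

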